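# Screen the rolls and hold the dusting stencil over the cake

## Robot

A 6-joint arm with a two-finger parallel gripper is mounted at the origin on the work surface. World frame = base frame: x ahead of the robot, y to its left, z up, the work surface at z = 0. Lengths are in m, angles in rad, forces in N, time in s.
With the tool pointing down it reaches from about 0.375 to 0.975 m from the base axis. Payload 3.8 kg.
Tool frame: the origin (TCP) lies midway between the tips of the shut fingers; the grasp point (between the pads) lies 19 mm behind it; z points along the fingers, y is the line along which they close (so a half turn about z gives the same grasp; the last joint's range is limited). The gripper opens to 88 mm and grips with 3 to 60 N. Pads are 18 mm wide; open, the fingers measure 123 mm over their backs; the gripper's body (75 mm by 187 mm) begins 45 mm behind the grasp point.
Start: joints at [-0.037, 0.264, 1.604, -0, 1.274, -0.037], TCP at [0.675, -0, 0.201] pointing down, gripper open.
Joint ranges: [-2.63, 2.63], [-0.94, 2.18], [0.31, 2.57], [-1.31, 4.45], [0, 2.66], [-2.55, 2.55]. Speed limits (rad/s): [2.57, 2.57, 3.14, 3.14, 3.14, 3.14].

## Interface

Orientations are given as a rotation vector (axis times angle).
In Python, from cell import manip, inverse_kinematics, cams, order gives the robot as it stands. Calls block until the motion is done:
- manip.move_pose(position, orientation): joint-space move of the TCP to a pose.
- manip.move_linear(position, rate=0.15, rot=None): straight line of the TCP; rot=None keeps the orientation; rate is the mean speed in m/s.
- manip.set_joints(angles): joint-space move.
- manip.set_gripper(opening, force=None): finger opening in m; force is the grip in N (None keeps the last); returns when the fingers have stopped.
- manip.dwell(seconds).
- inverse_kinematics(position, orientation): joint angles nearest the present ones, or None.
- manip.state(): the state.
- cams.capture(name): name is "scene" or "side" or "wrist"; returns a dict with "image" (480x640x3 uint8, blue, green, red), "z_map" (480x640 float32, m along the optical axis (not along the pixel's ray), 0 where there is no reading), "intrinsics" (3x3 intrinsics, pixels), "position" and "orientation" of the camera in the world; the wrist camera has in their place "T_tool_cam" (4x4, takes a point from camera to tool coordinates, whose origin is the TCP and whose axes are the flange's). Camera axes: x right, y down, z forward; pixel columns grow to the right and rows downward; lengths in m; the calibration is good to about 2 mm. A picture is of the moment at which its call begins: read the wrist's pose just before it.
A pose or a line that the arm cannot do raises manip.IKError and nothing moves.
- order.close_job(): hands the job in; it is judged then, once.
The state is a dict: "clock": time; "joint_pos": joint angles; "joint_velocities": joint speeds; "tau": joint torques, N m; "tool_pos": TCP position; "tcp_rot": TCP orientation; "contact_force": force on the tool from outside, world axes, zero at the start; "moment": the same for the moment, N m; "gripper_width": finger opening in m; "grasp_force": force on a finger pad.
Only numpy, scipy, OpenCV 4.12 (cv2) and the standard library are available. Lean on these libraries where they do the work, as an engineer would, in place of code of your own. Each camera call takes 0.05 s, during which the arm holds its last target. There are 200 camera calls.

## Task

The chocolate cake is to be dusted with icing sugar: first take the wooden screen that leans against the box of rolls and stand it on edge in the dowel rack beside the cake, resting on both rails, so that the sugar cannot drift onto the rolls, and let go of it. Then pick up the steel dusting stencil, carry it over the top of the standing screen and bring it to the cake, and finish while still holding it there at rest: level, centred on the cake and square with it, its underside hovering about a centimetre above the glaze. Nothing may touch the cake or its board at any time, and leave the jam jars and the sugar shaker where they stand.

Things in the scene. Friction and masses are not known exactly. Their poses are not given: they have to be found in the camera images.
- screen: Loose wooden board, 220 mm long (its x), 8 mm thick (y), 150 mm high (z), about 0.2 kg. Origin: centre of its lower edge; its top edge is at z = +150 mm. At the start its lower edge stands on the counter and it leans about 15 degrees from upright, its top towards +y, against the top edge of the roll box's -y side wall; its top 55 mm stick out above the box.
- roll_box: Fixed open wooden box of bread rolls, 260 mm (x) by 120 mm (y), 90 mm high, no roll above its rim. Origin: centre of its underside.
- rack: Fixed dowel rack. Two rails 22 mm (x) by 110 mm (y), 18 mm high, at x = -70 and +70 mm. Each carries 4 round-topped dowels, 12 mm thick, at y = -39, -13, 13, 39 mm, tops 73 mm above the counter: 3 gaps 14 mm wide at y = -26, 0, 26 mm, any will do. A board in a gap runs along the rack's x and rests on both rails, 18 mm above the counter. Origin: centre of underside.
- stencil: Loose flat steel dusting stencil: rectangular frame 200 mm (its x) by 130 mm (its y), 3 mm thick, with a diamond lattice, 0.25 kg, lying flat on the counter. A wire handle arches from one short side to the other with a dark wooden grip in its middle, top 85 mm up. Origin: centre of the frame's underside; z points up to the handle.
- stencil_grip (a point): Centre of the stencil's wooden grip, 75 mm above the stencil's underside, over its centre. The grip is a bar 90 mm long (stencil x), 16 mm wide (stencil y, the width to grasp) and 20 mm high; axes as the stencil's.
- cake: Fixed rectangular chocolate-glazed sheet cake, 220 mm (its x) by 150 mm (its y), on a wooden serving board 250 by 180 mm; the flat glaze is 85 mm above the counter. Origin: on the counter, below the centre of the cake.
- cake_top (a point): Centre of the cake's flat glazed top, 85 mm above the counter; axes as the cake's: x along its long side, y along its short side, z up.
- shaker: Loose steel sugar shaker, 70 mm across, 115 mm high; leave alone. Origin: centre of its underside.
- jar_a: Loose jam jar, 62 mm across, 85 mm high; leave alone. Origin: centre of its underside.
- jar_b: Loose jam jar, 62 mm across, 85 mm high; leave alone. Origin: centre of its underside.

How it is judged:
By the outcome, as a careful person would: the job done as asked, in the order asked, and still so for the second after the job is handed in, while the arm keeps its last pose, push and grip.
It also fails if it takes over 58 s, if anything falls off the work surface, if the arm or the gripper's body presses on something with over 40 N, if the wrist force passes 120 N, or if a joint passes its speed limit or range.

## Working session

There is one attempt and no reset: what is moved stays moved. The work goes in short steps, each a Python script; the robot and the scene stay as the last script left them, time stands still between calls to the robot, and variables do not carry over. Pictures are saved under pics/ and viewed, at most 10 in all, crops included, and the job is handed in when it is done.

```bash
ls; mkdir -p pics
python3 - <<'E'
from cell import manip,cams
import cv2,numpy as np
for n in("scene","side"):
    c=cams.capture(n); cv2.imwrite(f"pics/{n}0.png",c["image"]); np.savez(f"{n}0.npz",**c)
    print(n,c["position"],c["orientation"],c["intrinsics"])
print(manip.state())
E
```

```text
pics
scene [1.02019277 0.73535159 1.10662436] [-0.62854727 -2.73079387  1.00127397] [[624.17617647   0.         310.80393469]
 [  0.         624.17617647 250.68249588]
 [  0.           0.           1.        ]]
side [ 0.22658    -0.80953255  0.5870563 ] [-2.06082215  0.4722034  -0.29124133] [[531.48502534   0.         322.36761084]
 [  0.         531.48502534 231.70973988]
 [  0.           0.           1.        ]]
{'clock': 0.1, 'joint_pos': array([-3.68959041e-02,  2.64685915e-01,  1.60521322e+00, -1.77977862e-05,
        1.27369932e+00, -3.69158434e-02]), 'joint_velocities': array([-5.33920507e-04, -1.78622645e-03, -2.11721690e-03, -4.00277237e-05,
        1.30861758e-03,  2.63912778e-03]), 'tau': array([ 2.09863060e-04, -5.03614998e+01, -3.58072400e+01,  7.29403482e-02,
        2.32994242e-02, -8.27531630e-05]), 'tool_pos': array([6.74292162e-01, 2.06017769e-05, 1.99520201e-01]), 'tcp_rot': array([-2.22038197e+00, -2.22043785e+00,  2.16274105e-03]), 'contact_force': array([ 0.25169012, -0.09540425,  0.23354127]), 'moment': array([ 0.01741747,  0.0031392 , -0.04779444]), 'grasp_force': 0.0, 'gripper_width': 0.08772765467722544}
```

View pics/scene0.png

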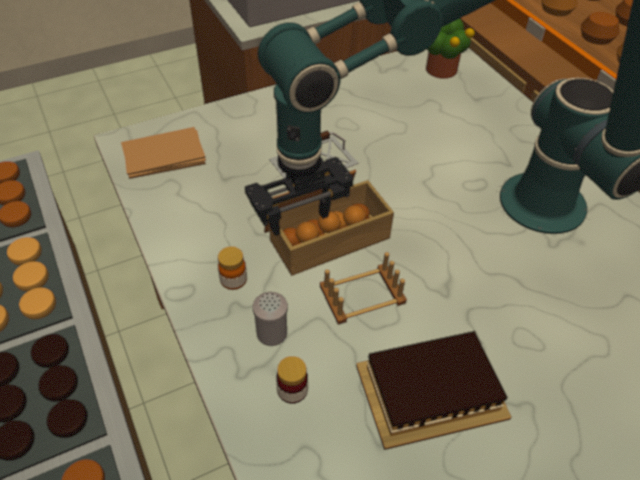

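View pics/side0.png

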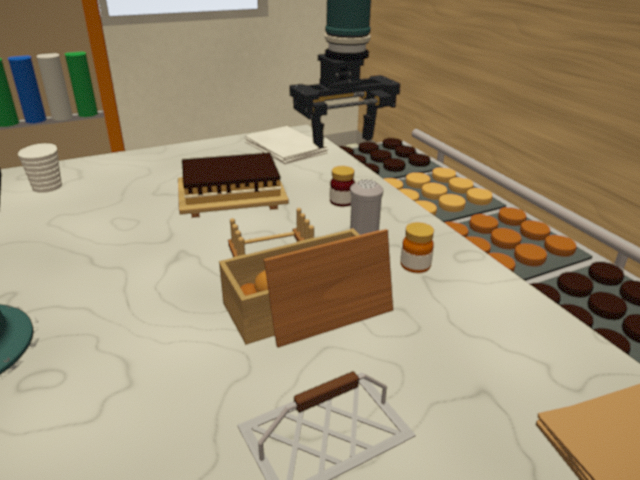

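The scene view shows the cake (435,380), rack (362,290), shaker (270,318), jars (232,268) and (292,380), with the arm hiding the screen and stencil. The side view shows the screen (330,288) leaning on the box, with the stencil at (325,430) and its grip at (327,391).

```bash
cat > h.py <<'E'
import numpy as np,cv2
from scipy.spatial.transform import Rotation as R
def cloud(c,T=None):
    z=c["z_map"];K=c["intrinsics"];v,u=np.indices(z.shape)
    p=np.stack([(u-K[0,2])/K[0,0]*z,(v-K[1,2])/K[1,1]*z,z],-1)
    if T is None:
        T=np.eye(4);T[:3,:3]=R.from_rotvec(np.ravel(c["orientation"])).as_matrix() ;T[:3,3]=c["position"]
    w=p@T[:3,:3].T+T[:3,3]; w[z==0]=np.nan
    return w
def rect(p): # min area rect centre,size,angle of the long side
    (cx,cy),(a,b),t=cv2.minAreaRect((p[:,:2]*1000).astype(np.float32))
    if a<b:a,b,t=b,a,t+90
    return np.round([cx,cy,a,b,(t+90)%180-90],1)
def sel(w,box,lo,hi):
    u0,v0,u1,v1=box;q=w[v0:v1,u0:u1].reshape(-1,3)
    return q[(q[:,2]>lo)&(q[:,2]<hi)]
E
python3 - <<'E'
from h import *
S=np.load("scene0.npz");D=np.load("side0.npz");ws=cloud(S);wd=cloud(D)
print("counter",np.nanmedian(ws[430:470,250:330,2]),np.nanmedian(wd[380:440,50:150,2]))
print("cake",rect(sel(ws,(350,325,515,430),.08,.095)),np.median(sel(ws,(400,350,470,400),.07,.1)[:,2]),"side",rect(sel(wd,(175,150,290,190),.08,.095)))
for n,w,b in(("scene",ws,(315,250,410,325)),("side",wd,(222,203,318,262))):
    print(n,"rail",rect(sel(w,b,.011,.03)),"dow",rect(sel(w,b,.035,.085)))
for n,b in(("jarA",(215,245,250,290)),("shak",(250,290,290,345)),("jarB",(272,355,312,403))):
    q=sel(ws,b,.03,.2);print(n,rect(q),q[:,2].max())
p=sel(wd,(280,255,385,325),.01,.2);c=np.median(p,0)
q=p[np.linalg.norm(p-c,axis=1)<.09]
n=np.linalg.svd(q-q.mean(0),full_matrices=False)[2][2];n*=-np.sign(n[1]);d=n@q.mean(0)
print("plane",n,d,"tilt",np.degrees(np.arcsin(n[2])),"yaw",np.degrees(np.arctan2(n[0],-n[1])))
a=wd[225:345,262:398].reshape(-1,3);a=a[(abs(a@n-d)<.005)&(a[:,2]>.004)]
ex=np.cross([0,0,1],n);ex/=np.linalg.norm(ex);
s=a@ex;print("along",np.percentile(s,[.3,99.7]),"z",np.percentile(a[:,2],[.3,99.7]),"ex",ex)
sm=np.mean(np.percentile(s,[.3,99.7]));ez=np.cross(n,ex);ez*=np.sign(ez[2])
A=np.array([ex,n,[0,0,1]]);print("lower front edge mid",np.linalg.solve(A,[sm,d,0]),"ez",ez)
g=sel(wd,(285,365,395,420),.06,.1);print("grip",rect(g),np.percentile(g[:,2],[2,50,98]),len(g))
f=sel(wd,(230,365,420,480),-.002,.010);img=D["image"]
bx=sel(wd,(215,225,300,340),.08,.1);print("box",rect(bx))
for uv in((241,430),(412,434),(385,380),(262,470)):print(uv,wd[uv[1],uv[0]])
print([wd[v,u].round(4) for u,v in((296,403),(358,378),(262,450),(385,395))])
E
```

```text
counter -0.0017221383560932502 -0.0003311494083902411
cake [551.3 327.1 221.3 151.2 -12.2] 0.08345985606847894 side [549.9 321.1 220.  157.8 -12.3]
scene rail [547.2  23.6 179.6 164.3  84.9] dow [546.7  21.2 162.8 153.6  84.7]
side rail [557.6 134.4 214.3 155.6  79. ] dow [529.8   9.3 182.5 174.9  -3.7]
jarA [ 790.  -103.    61.6   58.8  -65.6] 0.09129147206857313
shak [769.5  61.6  69.3  67.  -73.4] 0.11604214162949911
jarB [787.2 201.6  59.7  59.3 -72.8] 0.08949530489717561
plane [ 0.00405314 -0.96591447  0.2588297 ] 0.20961098593465027 tilt 15.000632292176018 yaw 0.2404215347722261
along [0.44950151 0.66820006] z [0.0046161  0.14633124] ex [ 0.9999912   0.00419614 -0.        ]
lower front edge mid [ 0.55975645 -0.21465898  0.        ] ez [-0.00108608  0.25882743  0.96592297]
grip [ 455.6 -387.8  132.1   17.7    3.2] [0.065935   0.08160278 0.08575802] 1421
box [ 481.9 -128.6  149.9  134.1    0. ]
(241, 430) [ 0.34825176 -0.33997763  0.00269662]
(412, 434) [ 0.5503384  -0.4427225   0.00137461]
(385, 380) [ 0.57063165 -0.34367792 -0.00093886]
(262, 470) [ 0.35216961 -0.40788041  0.00282924]
[array([ 0.4053, -0.3929,  0.0797]), array([ 0.4918, -0.3928,  0.0836]), array([ 0.3574, -0.3966,  0.0241]), array([ 0.5423, -0.3856,  0.0221])]
```

```bash
cat >> h.py <<'E'
def down(yaw,tilt=0): # tool down, tool y along -y turned by yaw(deg); tilt about x
    return (R.from_euler('z',yaw,degrees=True)*R.from_euler('x',180+tilt,degrees=True)).as_rotvec()
E
python3 - <<'E'
from h import *
from cell import manip,cams
for n,p in(("rack",(.52,.09,.36)),("sten",(.455,-.36,.36))):
    manip.move_pose(p,down(0)); manip.dwell(.3);s=manip.state();c=cams.capture("wrist")
    T=np.eye(4);T[:3,:3]=R.from_rotvec(s["tcp_rot"]).as_matrix();T[:3,3]=s["tool_pos"]
    T=T@c["T_tool_cam"];w=cloud(c,T);np.savez(n+"1.npz",T=T,w=w,**c);cv2.imwrite(f"pics/{n}1.png",c["image"])
    print(s["clock"],s["joint_pos"],T)
c=cams.capture("scene");np.savez("scene1.npz",**c)
a=cv2.imread("pics/rack1.png");b=cv2.imread("pics/sten1.png")
cv2.imwrite("pics/both1.png",cv2.resize(np.vstack([a,b]),None,fx=.625,fy=.625))
E
```

```text
1.925 [ 1.23936302e-01 -7.46475926e-02  1.68632150e+00 -3.06076351e-05
  1.53069490e+00  1.69484799e+00] [[ 9.45778141e-04 -9.61190318e-01 -2.75884539e-01  5.91642643e-01]
 [-9.99999297e-01 -1.10656802e-03  4.27153294e-04  8.84225953e-02]
 [-7.15860618e-04  2.75883941e-01 -9.61190688e-01  5.42480766e-01]
 [ 0.00000000e+00  0.00000000e+00  0.00000000e+00  1.00000000e+00]]
3.9417 [-7.10991504e-01  2.71892473e-02  1.58578054e+00  4.76791226e-05
  1.52850654e+00  8.58553828e-01] [[ 2.30887758e-03 -9.61432115e-01 -2.75032648e-01  5.26841449e-01]
 [-9.99997013e-01 -2.44027065e-03  1.35561712e-04 -3.60723388e-01]
 [-8.01487482e-04  2.75031513e-01 -9.61434878e-01  5.43047066e-01]
 [ 0.00000000e+00  0.00000000e+00  0.00000000e+00  1.00000000e+00]]
```

View pics/both1.png

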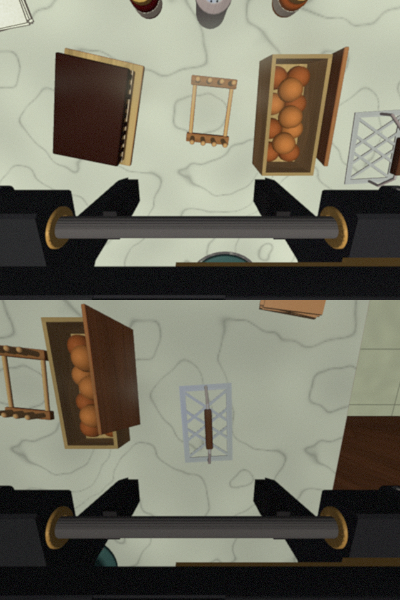

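The wrist views show the cake, the rack (full-res about (343,175)), the box with the screen, and the stencil (about (333,195)) with its dark grip, all clear of the arm.

Run:
```python
from h import *
A=np.load("rack1.npz");B=np.load("sten1.npz");wa,wb=A["w"],B["w"];ws=cloud(np.load("scene1.npz"));wd=cloud(np.load("side0.npz"))
def crop(w,x0,x1,y0,y1,lo,hi,m=None):
    k=(w[...,0]>x0)&(w[...,0]<x1)&(w[...,1]>y0)&(w[...,1]<y1)&(w[...,2]>lo)&(w[...,2]<hi)
    if m is not None:k&=m
    return w[k]
for n,w in(("wrist",wa),("scene1",ws),("side",wd)):
    print(n,"counter",np.nanmedian(crop(w,.5,.65,-.02,.0,-.02,.02)[:,2]),"rack",rect(crop(w,.42,.68,.02,.19,.010,.03)),rect(crop(w,.42,.68,.02,.19,.045,.085)))
    for x0,x1 in((.44,.51),(.58,.66)):
        q=crop(w,x0,x1,0.02,.19,.055,.085)
        if len(q)<20: print(len(q));continue
        crit=(cv2.TERM_CRITERIA_EPS|cv2.TERM_CRITERIA_MAX_ITER,50,1e-5)
        _,_,c=cv2.kmeans(q[:,:2].astype(np.float32),4,None,crit,10,cv2.KMEANS_PP_CENTERS)
        c=c[c[:,1].argsort()];print("  dowels",len(q),c.round(4).tolist(),"zmax",q[:,2].max().round(4))
    print(" cake",rect(crop(w,.4,.7,.2,.45,.078,.095)),"box rim",rect(crop(w,.38,.72,-.2,-.05,.082,.096)))
img=B["image"].astype(int);mean=img.sum(-1)/3
for n,w,im in(("wristB",wb,B["image"]),("wristA",wa,A["image"]),("scene1",ws,np.load("scene1.npz")["image"]),("side",wd,np.load("side0.npz")["image"])):
    im=im.astype(int);brown=(im[...,2]-im[...,0]>15)&(im.sum(-1)<330)
    g=crop(w,.3,.65,-.5,-.28,.07,.095,brown)
    f=crop(w,.3,.65,-.5,-.28,-.006,.1,(abs(im[...,2]-im[...,0])<200))
    print(n,"grip",len(g),rect(g) if len(g)>10 else"",np.median(g,0) if len(g) else "", "hi",rect(crop(w,.3,.65,-.5,-.28,.03,.1)))
# frame outline by colour, wristB: bluish steel
im=B["image"].astype(int);k=(im[...,0]-im[...,2]>5)
f=crop(wb,.32,.6,-.5,-.27,-.01,.015,k);print("frame",len(f),rect(f))
p=crop(wb,.44,.68,-.23,-.15,.02,.16);q=np.array(p)
print("screen top x/y",np.percentile(q[q[:,2]>.135],[.5,50,99.5],axis=0))
```

```text
wrist counter -0.001238597380018247 rack [551.3  61.2 161.8  93.4  -5.6] [550.5  55.3 151.2  84.9  -5.4]
  dowels 239 [[0.47850000858306885, 0.02329999953508377], [0.4810999929904938, 0.04749999940395355], [0.48350000381469727, 0.07320000231266022], [0.4860999882221222, 0.09839999675750732]] zmax 0.0734
  dowels 212 [[0.6207000017166138, 0.03269999846816063], [0.6159999966621399, 0.03530000150203705], [0.6208000183105469, 0.05950000137090683], [0.6233000159263611, 0.08500000089406967]] zmax 0.0734
 cake [551.6 323.2 219.3 151.1 -12.2] box rim [ 5.400e+02 -1.238e+02  2.617e+02  1.228e+02 -1.000e-01]
scene1 counter -0.001875654724052156 rack [550.4  63.8 163.5 101.7  -5.4] [550.3  58.7 152.6  87.9  -5.3]
  dowels 151 [[0.478300005197525, 0.027300000190734863], [0.4805999994277954, 0.052400000393390656], [0.4828000068664551, 0.07840000092983246], [0.4853000044822693, 0.10379999876022339]] zmax 0.0777
  dowels 120 [[0.6189000010490417, 0.03869999945163727], [0.6220999956130981, 0.06499999761581421], [0.6269000172615051, 0.09059999883174896], [0.6215000152587891, 0.09139999747276306]] zma
[... 679 characters left out ...]
0.8 -387.8   89.2   14.8    3.6] [ 0.45280033 -0.38750903  0.08359787] hi [ 452.1 -388.4  190.5   16.1    3.6]
wristA grip 463 [ 448.9 -380.8   90.9    9.7    7.5] [ 0.43737313 -0.38149609  0.0769197 ] hi [ 452.  -384.1  191.6   12.7    3.8]
scene1 grip 242 [ 452.9 -383.7  113.6   22.5    2. ] [ 0.45188759 -0.37999371  0.07984956] hi [ 452.5 -383.7  189.4   22.5    2. ]
side grip 1058 [ 450.9 -389.2  116.1   15.3    3.6] [ 0.44607409 -0.39317314  0.08308466] hi [ 449.3 -388.2  192.3   17.7    3.2]
frame 2305 [ 452.  -387.6  197.1  128.7    4. ]
screen top x/y [[ 0.4532926  -0.18026143  0.13510425]
 [ 0.57401353 -0.17660555  0.14365922]
 [ 0.66914213 -0.1692696   0.14689465]]
  return np.nanmean(a, axis, out=out, keepdims=keepdims)
```

```bash
cat >> h.py <<'E'
def crop(w,x0,x1,y0,y1,lo,hi,m=None):
    k=(w[...,0]>x0)&(w[...,0]<x1)&(w[...,1]>y0)&(w[...,1]<y1)&(w[...,2]>lo)&(w[...,2]<hi)
    if m is not None:k&=m
    return w[k]
def wrist(n):
    from cell import manip,cams
    manip.dwell(.3);s=manip.state();c=cams.capture("wrist")
    T=np.eye(4);T[:3,:3]=R.from_rotvec(s["tcp_rot"]).as_matrix();T[:3,3]=s["tool_pos"]
    T=T@c["T_tool_cam"];w=cloud(c,T);np.savez(n+".npz",T=T,w=w,**c);cv2.imwrite(f"pics/{n}.png",c["image"])
    return w,c["image"].astype(int),s
def dowels(w):
    # sum of 8 discs template fit: distance of top points to the nearest model dowel centre
    from scipy.optimize import least_squares
    q=crop(w,.44,.67,.0,.15,.060,.085)[:,:2]
    m=np.array([(x,y) for x in(-.07,.07) for y in(-.039,-.013,.013,.039)])
    def f(p):
        c,s=np.cos(p[2]),np.sin(p[2]);M=m@np.array([[c,s],[-s,c]])+p[:2]
        d=np.linalg.norm(q[:,None]-M,axis=2).min(1);return d
    r=min((least_squares(f,(.551,y,-.094),x_scale=(.01,.01,.1),loss='soft_l1',f_scale=.006) for y in(.04,.05,.06,.07,.08)),key=lambda r:r.cost)
    return r.x[:2].round(4),np.degrees(r.x[2]).round(2),len(q),np.sqrt(np.mean(r.fun**2)).round(4)
def sten(w,im):
    brown=(im[...,2]-im[...,0]>15)&(im.sum(-1)<330)
    return ("grip",rect(crop(w,.3,.65,-.5,-.28,.07,.095,brown)),"handle",rect(crop(w,.3,.65,-.5,-.28,.03,.1)),
     "frame",rect(crop(w,.32,.6,-.5,-.27,-.01,.015,im[...,0]-im[...,2]>5)))
def cake(w): return rect(crop(w,.4,.7,.2,.45,.078,.095)),np.median(crop(w,.5,.6,.3,.36,.05,.11)[:,2])
E
python3 - <<'E'
from h import *
from cell import manip
manip.move_pose((.455,-.36,.34),down(180));w,im,s=wrist("sten2");print(sten(w,im),s["clock"])
B=np.load("sten1.npz");print(sten(B["w"],B["image"].astype(int)))
manip.move_pose((.60,.13,.34),down(180));w,im,s=wrist("rack2");print(dowels(w),cake(w),s["clock"])
A=np.load("rack1.npz");print(dowels(A["w"]),cake(A["w"]))
E
```

```text
('grip', array([ 458.9, -386.7,  105.1,   15.6,    3.5]), 'handle', array([ 449.6, -387.2,  191.7,   16.1,    3.7]), 'frame', array([ 447.5, -387.3,  195.2,  128.1,    2.9])) 6.9917
('grip', array([ 450.8, -387.8,   89.2,   14.8,    3.6]), 'handle', array([ 452.1, -388.4,  190.5,   16.1,    3.6]), 'frame', array([ 452. , -387.6,  197.1,  128.7,    4. ]))
(array([0.5492, 0.0552]), np.float64(-5.55), 589, np.float64(0.0044)) (array([550.2, 324. , 220.4, 150.2, -12.1]), np.float64(0.08402527818404049)) 9.1917
(array([0.5508, 0.0535]), np.float64(-5.58), 515, np.float64(0.0044)) (array([551.6, 323.2, 219.3, 151.1, -12.2]), np.float64(0.08400880219930407))
```

Run:
```python
from h import *
from cell import manip
ez=np.array([0,.2588,.9659]);top=np.array([.5596,-.172,.1439]);g=top-.038*ez
manip.set_gripper(.040,30)
manip.move_pose(g+.10*ez,down(.24,-15));manip.move_linear(g,.12)
manip.dwell(.2);f0=manip.state()["contact_force"]
manip.set_gripper(0,30);s=manip.state();print(s["gripper_width"],s["grasp_force"],f0,s["contact_force"],s["clock"])
manip.move_linear(g+[0,-.015,.04],.1);manip.move_linear(g+[0,-.015,.20],.2)
manip.move_pose((.55,.0544,.275),down(-5.56));manip.move_linear((.55,.0544,.205),.15)
w,im,s=wrist("hold");print(s["clock"],s["tool_pos"],s["gripper_width"],s["grasp_force"],s["contact_force"],dowels(w))
q=crop(w,.42,.70,-.02,.13,.16,.26);k=q[:,2]>.22;print(rect(q[k]) if k.sum()>9 else k.sum(),np.percentile(q[:,2],[1,99]))
from cell import cams
c=cams.capture("side");cv2.imwrite("pics/side2.png",c["image"]);d=c["image"][150:350,150:470]
cv2.imwrite("pics/b2.png",np.vstack([cv2.resize(im.astype(np.uint8),(400,300)),cv2.resize(d,(400,250))]))
```

```text
0.006705715564910153 29.99998837709427 [ 0.28731588 -0.12561592  0.46929037] [ 0.00832362 -0.54195631  0.56556035] 14.3417
17.725 [0.55074661 0.05441645 0.20621199] 0.006689864107983344 29.99933749437332 [-0.3522502   0.29342555 -1.26835265] (array([0.5509, 0.053 ]), np.float64(-5.61), 644, np.float64(0.0043))
[573.1  52.3 176.1  34.9   2.6] [0.24285579 0.25904562]
```

View pics/b2.png

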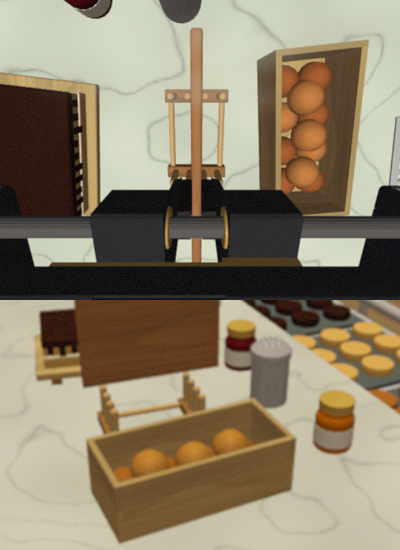

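The board is held upright over the rack (wrist view, column 195 between dowel columns 170 and 222), level in the side view. I'll check the top edge line against the rack in the same wrist cloud.

Run:
```python
from h import *
w=np.load("hold.npz")["w"];q=crop(w,.60,.70,0.02,.08,.225,.26)
print(len(q),q.min(0),q.max(0))
a=np.polyfit(q[:,0]-.55,q[:,1],1);print("slope deg",np.degrees(np.arctan(a[0])),"y at .55",a[1],"z",np.polyfit(q[:,0]-.55,q[:,2],1),"len x max",np.percentile(q[:,0],99.5), "width",np.ptp(q[:,1]-np.polyval(a,q[:,0]-.55)))
```

```text
3055 [0.60001223 0.03867716 0.24139035] [0.661598   0.05179499 0.24753523]
slope deg -5.479958172043138 y at .55 0.05294320678149885 z [0.0010985  0.24498494] len x max 0.6608069603257983 width 0.008071235010701859
```

Run:
```python
from h import *
from cell import manip
manip.move_linear((.55,.0544,.150),.06)
s=manip.state();f0=s["contact_force"];print(s["tool_pos"],f0)
z=.150
manip.move_linear((.55,.0544,.134),.04);z=.134
while z>.124:
    s=manip.state();df=s["contact_force"]-f0;print(round(z,4),s["tool_pos"].round(4),df.round(1))
    if df[2]>4:break
    z-=.001;manip.move_linear((.55,.0544,z),.02);manip.dwell(.1)
print(manip.state()["clock"])
```

```text
[0.55045439 0.05442506 0.15053146] [ 0.95554215  1.12966371 -1.39603273]
0.134 [0.5497 0.0544 0.1336] [-0.4 -0.8 -0.7]
0.133 [0.5501 0.0544 0.1332] [-0.8 -1.7 -0.4]
0.132 [0.55   0.0544 0.132 ] [-1.2 -1.5 -0.6]
0.131 [0.55   0.0544 0.131 ] [-0.  -1.9 -0.3]
0.13 [0.55   0.0544 0.13  ] [-1.  -1.1  0.4]
0.129 [0.55   0.0544 0.129 ] [-1.3 -1.5 -0.9]
0.128 [0.5499 0.0544 0.1279] [-1.  -1.3 -0.2]
0.127 [0.55   0.0545 0.1278] [-4.  -1.4  7.5]
21.8917
```

Contact with the rails came at the expected height, with no snag on the way in. Next I release, retreat and look.

Run:
```python
from h import *
from cell import manip,cams
manip.move_linear((.55,.0544,.128),.02)
manip.set_gripper(.03);manip.dwell(.2)
manip.move_linear((.55,.0544,.24),.12)
manip.move_pose((.455,-.36,.30),down(3.6))
w,im,s=wrist("sten3");print(s["clock"],sten(w,im))
c=cams.capture("scene");cv2.imwrite("pics/scene3.png",c["image"]);ws=cloud(c)
c2=cams.capture("side")
q=crop(ws,.42,.68,.0,.11,.08,.2);t=q[q[:,2]>.160];print("screen z max",np.percentile(q[:,2],99),"top edge",rect(t))
cv2.imwrite("pics/b3.png",np.hstack([cv2.resize(c["image"][200:440,240:540],(400,320)),cv2.resize(c2["image"][120:360,150:450],(400,320))]))
```

```text
25.8333 ('grip', array([ 449.7, -388. ,   90.9,   15.1,    3.7]), 'handle', array([ 451.2, -388.4,  190.5,   16. ,    4. ]), 'frame', array([ 451.5, -386.9,  197.2,  128.4,    3.4]))
screen z max 0.16852763826471498 top edge [551.5  56.4 218.7  13.7  -5.4]
```

View pics/b3.png

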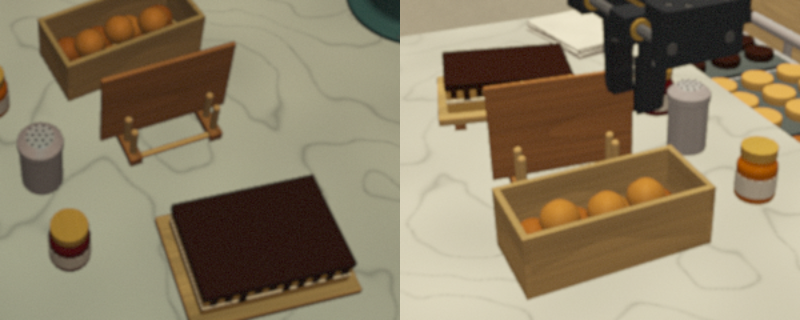

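The screen stands upright on both rails, between the dowels, with its top at 168 mm. The jars and shaker are undisturbed. Next is the stencil.

Run:
```python
from h import *
from cell import manip
p=np.array([.4505,-.3878,.056])
manip.set_gripper(.05,45)
manip.move_pose(p+[0,0,.09],down(3.6));manip.move_linear(p,.1)
manip.set_gripper(0,45);s=manip.state();print(s["tool_pos"],s["gripper_width"],s["grasp_force"],s["clock"])
manip.move_linear(p+[0,0,.03],.08);manip.move_linear((.4505,-.3878,.30),.2)
manip.move_linear((.5509,.3236,.30),.22,rot=down(-12.15))
w,im,s=wrist("cake4");print(s["clock"],s["tool_pos"],np.degrees((R.from_rotvec(down(-12.15)).inv()*R.from_rotvec(s["tcp_rot"])).as_rotvec()),s["gripper_width"],s["contact_force"],s["moment"])
q=crop(w,.38,.72,.2,.45,.225,.262);print(len(q),rect(q))
A=np.c_[q[:,:2]-[.55,.32],np.ones(len(q))];print(np.linalg.lstsq(A,q[:,2],rcond=None)[0])
cv2.imwrite("pics/c4.png",cv2.resize(im.astype(np.uint8),(560,420)))
```

```text
[ 0.45045981 -0.38775638  0.0559397 ] 0.000547399535183891 0.0 29.0167
34.475 [0.55087235 0.32345691 0.30001926] [-0.00226807 -0.00259768  0.00963319] 0.00044968479323909816 [-0.18798972 -0.27967668 -0.05850166] [ 0.06596224  0.12980864 -0.0034826 ]
0 [0. 0. 0. 0. 0.]
[0. 0. 0.]
```

View pics/c4.png

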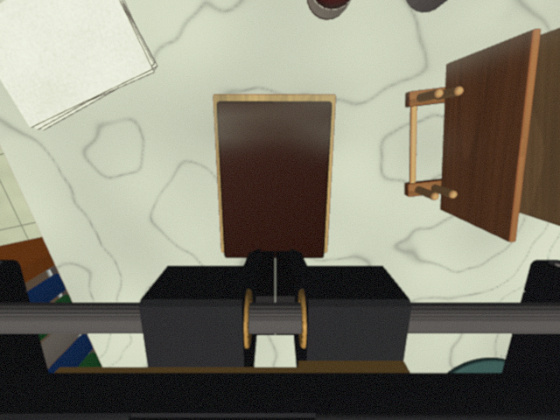

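The grasp missed: the fingers shut fully and nothing is held over the cake. I'll look at the stencil from here.

Run:
```python
from h import *
from cell import manip,cams
c=cams.capture("side");w=cloud(c);im=c["image"].astype(int);np.savez("side5.npz",**c)
print("side",sten(w,im));w0=cloud(np.load("side0.npz"));i0=np.load("side0.npz")["image"].astype(int);print("before",sten(w0,i0))
c2=cams.capture("scene");print("scene",sten(cloud(c2),c2["image"].astype(int)))
cv2.imwrite("pics/c5.png",np.hstack([cv2.resize(c["image"],(400,300)),cv2.resize(c2["image"],(400,300))]))
print(manip.state()["clock"])
```

```text
side ('grip', array([ 450.9, -389.5,  116.8,   15.9,    3.2]), 'handle', array([ 449. , -388.2,  191. ,   18.7,    3. ]), 'frame', array([0., 0., 0., 0., 0.]))
before ('grip', array([ 450.9, -389.2,  116.1,   15.3,    3.6]), 'handle', array([ 449.3, -388.2,  192.3,   17.7,    3.2]), 'frame', array([0., 0., 0., 0., 0.]))
scene ('grip', array([ 452.1, -381.6,   88.7,   20.2,    3.4]), 'handle', array([ 454. , -383.8,  191.4,   24.6,    3. ]), 'frame', array([0., 0., 0., 0., 0.]))
34.625
```

View pics/c5.png

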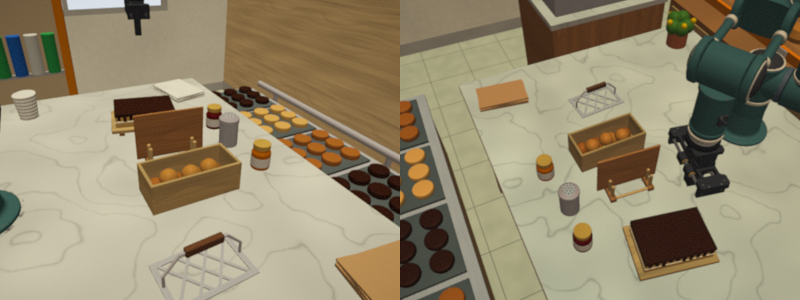

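The stencil hasn't moved and agrees with my earlier measurement, so the close itself needs checking. I'll go back, descend with the gripper open and image it before and after closing.

Run:
```python
from h import *
from cell import manip,cams
p=np.array([.4505,-.3878,.056])
manip.move_pose(p+[0,0,.23],down(3.6))
manip.set_gripper(.05,45);print("open",manip.state()["gripper_width"],manip.state()["clock"])
manip.move_linear(p+[0,0,.08],.3);manip.move_linear(p,.12)
s=manip.state();print(s["tool_pos"],s["gripper_width"],s["contact_force"],s["clock"])
a=cams.capture("side")["image"]
manip.set_gripper(.010,30);s=manip.state();print("closed",s["gripper_width"],s["grasp_force"],s["contact_force"],s["clock"])
b=cams.capture("side")["image"]
cv2.imwrite("pics/c6.png",np.hstack([cv2.resize(x[300:480,200:440],(400,300)) for x in(a,b)]))
```

```text
open 0.050014483157266136 38.0167
[ 0.45121643 -0.38848803  0.05705975] 0.049928560357229056 [-0.56494849  0.48236581 -0.09128013] 39.4833
closed 0.009831480530960068 0.0 [0.3641951  0.43718192 0.16045924] 40.2667
```

View pics/c6.png

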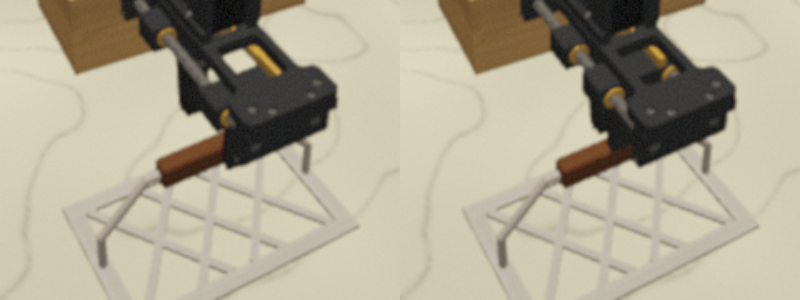

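Run:
```python
from h import *
from cell import manip,cams
c=cams.capture("side");w=cloud(c);im=c["image"].astype(int);cv2.imwrite("pics/s7.png",c["image"]);np.savez("s7.npz",**c)
s=manip.state();t=s["tool_pos"];print(t,s["clock"],s["gripper_width"])
Rm=R.from_rotvec(np.ravel(c["orientation"])).as_matrix()
for P in(t,t+[0,0,.019],t+[0,0,.064],np.array([.4505,-.3878,.085])):
    q=(c["intrinsics"]@(Rm.T@(P-c["position"])));print("proj",P.round(3),(q[:2]/q[2]).round(0),q[2])
dark=im.max(-1)<70
for lo,hi in((.02,.05),(.05,.07),(.07,.09),(.09,.11),(.11,.13),(.13,.16)):
    q=crop(w,.35,.56,-.5,-.28,lo,hi,dark);print(lo,hi,len(q),np.percentile(q,[1,99],axis=0).round(3).tolist() if len(q)>5 else"")
# scene view too
c=cams.capture("scene");w=cloud(c);im=c["image"].astype(int);dark=im.max(-1)<70
for lo,hi in((.02,.05),(.05,.07),(.07,.09),(.09,.11),(.11,.13),(.13,.16)):
    q=crop(w,.35,.56,-.5,-.28,lo,hi,dark);print(lo,hi,len(q),np.percentile(q,[1,99],axis=0).round(3).tolist() if len(q)>5 else"")
cv2.imwrite("pics/c7.png",np.hstack([cv2.resize(np.load("s7.npz")["image"][260:480,180:460],(400,314)),cv2.resize(c["image"][60:280,200:480],(400,314))]))
```

```text
[ 0.45048713 -0.38779616  0.05596926] 40.3667 0.010075690649913397
proj [ 0.45  -0.388  0.056] [327. 401.] 0.6803702344898764
proj [ 0.45  -0.388  0.075] [327. 391.] 0.6707658478161929
proj [ 0.45  -0.388  0.12 ] [328. 364.] 0.6480186162206264
proj [ 0.45  -0.388  0.085] [327. 385.] 0.6656974231232271
0.02 0.05 0 
0.05 0.07 9 [[0.417, -0.397, 0.068], [0.452, -0.395, 0.07]]
0.07 0.09 283 [[0.406, -0.399, 0.07], [0.463, -0.394, 0.083]]
0.09 0.11 186 [[0.439, -0.409, 0.095], [0.456, -0.374, 0.11]]
0.11 0.13 173 [[0.439, -0.411, 0.11], [0.455, -0.375, 0.13]]
0.13 0.16 65 [[0.415, -0.474, 0.13], [0.481, -0.31, 0.16]]
0.02 0.05 0 
0.05 0.07 35 [[0.411, -0.384, 0.064], [0.49, -0.374, 0.07]]
0.07 0.09 109 [[0.411, -0.384, 0.07], [0.496, -0.371, 0.086]]
0.09 0.11 48 [[0.448, -0.398, 0.091], [0.463, -0.365, 0.11]]
0.11 0.13 50 [[0.451, -0.402, 0.11], [0.464, -0.361, 0.13]]
0.13 0.16 55 [[0.417, -0.465, 0.131], [0.486, -0.298, 0.16]]
```

View pics/c7.png

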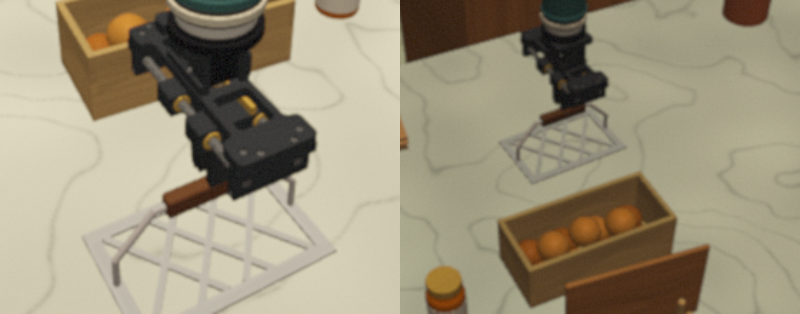

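In both crops the closed fingers end at z ≈ 0.09, above the grip, while the reported TCP is at 0.056. I'll check the tip offset in the first images, which cost no robot time.

Run:
```python
from h import *
for n,reg in(("side0",(.6,.76,-.12,.12)),("scene0",(.6,.76,-.12,.12)),("scene1",(.40,.52,-.46,-.26))):
    c=np.load(n+".npz");w=cloud(c);im=c["image"].astype(int);dark=im.max(-1)<80
    q=crop(w,*reg,.12,.40,dark);print(n,len(q),"zmin",np.percentile(q[:,2],[0,.5,2,5]).round(4))
    for z in np.arange(.16,.40,.02):
        k=q[(q[:,2]>z)&(q[:,2]<z+.02)]
        if len(k)>5:print("  ",z.round(2),len(k),np.percentile(k,[1,99],axis=0)[:,:2].round(3).tolist())
c=np.load("s7.npz");w=cloud(c)
print([w[v,327+d].round(3).tolist() for v in range(340,404,4) for d in(0,)])
```

```text
side0 3684 zmin [0.2356 0.2397 0.2454 0.2565]
   0.22 22 [[0.621, -0.012], [0.726, 0.009]]
   0.24 207 [[0.615, -0.013], [0.731, 0.008]]
   0.26 233 [[0.613, -0.013], [0.733, 0.005]]
   0.28 196 [[0.611, -0.014], [0.736, 0.009]]
   0.3 469 [[0.601, -0.038], [0.758, 0.022]]
   0.32 652 [[0.601, -0.036], [0.758, 0.017]]
   0.34 884 [[0.602, -0.036], [0.759, 0.021]]
   0.36 417 [[0.633, -0.024], [0.69, 0.014]]
   0.38 604 [[0.633, -0.039], [0.701, 0.023]]
scene0 3091 zmin [0.233  0.2391 0.2464 0.2578]
   0.22 25 [[0.619, -0.007], [0.731, 0.012]]
   0.24 148 [[0.616, -0.008], [0.734, 0.014]]
   0.26 140 [[0.615, -0.006], [0.735, 0.015]]
   0.28 49 [[0.616, -0.007], [0.696, 0.025]]
   0.3 439 [[0.602, -0.02], [0.759, 0.038]]
   0.32 691 [[0.602, -0.021], [0.759, 0.037]]
   0.34 1001 [[0.601, -0.028], [0.759, 0.035]]
   0.36 116 [[0.635, 0.017], [0.692, 0.035]]
   0.38 482 [[0.636, -0.01], [0.712, 0.039]]
scene1 25 zmin [0.3951 0.3952 0.3953 0.3956]
   0.38 25 [[0.449, -0.41], [0.467, -0.302]]
[[0.429, -0.424, 0.196], [0.435, -0.414, 0.181], [0.431, -0.421, 0.182], [0.429, -0.426, 0.181], [0.428, -0.427, 0.176], [0.427, -0.43, 0.174], [0.429, -0.426, 0.163], [0.441, -0.404, 0.133], [0.441, -0.403, 0.125], [nan, nan, nan], [0.441, -0.404, 0.112], [0.442, -0.403, 0.105], [0.441, -0.405, 0.101], [0.446, -0.396, 0.083], [0.447, -0.395, 0.074], [0.446, -0.396, 0.068]]
```

The real fingertips sit 35 mm behind the reported TCP: they were at z = 0.2345 when it read 0.1995, and both cameras agree. The grasp point is therefore 54 mm behind it, so I'll lower by that amount. The final height comes from the rise relative to the grasp.

Run:
```python
from h import *
from cell import manip,cams
import sys
manip.set_gripper(.045,45)
p=np.array([.4505,-.3878,.021]);manip.move_linear(p,.1)
s=manip.state();print(s["tool_pos"],s["contact_force"])
manip.set_gripper(0,45);s=manip.state();print(s["tool_pos"],s["gripper_width"],s["grasp_force"],s["clock"])
if s["gripper_width"]<.01 or s["grasp_force"]<10: sys.exit("missed")
manip.move_linear(p+[0,0,.03],.1);s=manip.state();print(s["gripper_width"],s["grasp_force"],s["contact_force"])
if s["gripper_width"]<.01: sys.exit("lost")
manip.move_linear(p+[0,0,.23],.22)
manip.move_linear((.5509,.3236,.251),.26,rot=down(-12.15))
manip.move_linear((.5509,.3236,.150),.12)
w,im,s=wrist("fin");print(s["clock"],s["tool_pos"],s["gripper_width"],s["grasp_force"])
c=cams.capture("scene");np.savez("fs.npz",**c);d=cams.capture("side");np.savez("fd.npz",**d)
for n,w in(("wrist",w),("scene",cloud(c)),("side",cloud(d))):
    q=crop(w,.4,.70,.2,.45,.120,.140);A=np.c_[q[:,:2]-[.55,.32],np.ones(len(q))]
    print(n,len(q),rect(q),np.linalg.lstsq(A,q[:,2],rcond=None)[0].round(4),cake(w))
cv2.imwrite("pics/f8.png",np.hstack([cv2.resize(c["image"][240:480,280:600],(400,300)),cv2.resize(im.astype(np.uint8),(400,300))]))
```

```text
[ 0.45008188 -0.38739584  0.02027898] [-0.11987879  0.69505461  0.46829618]
[ 0.45075925 -0.38785261  0.02149789] 0.015490610941141986 45.00008851289749 42.1333
0.015668725459954246 44.99985370784998 [-1.29770775  0.16482819 -2.80260195]
47.85 [0.5513033  0.32383963 0.15082478] 0.015776416865478718 44.99992735683918
wrist 21864 [550.6 322.4 201.3 130.8 -12.1] [0.002  0.0013 0.1311] (array([581.3, 316.4, 158.4, 146.7, -12. ]), np.float64(0.08392897710951541))
scene 2809 [550.3 325.  201.9 133.2 -12. ] [0.0011 0.0038 0.1303] (array([551.5, 327.1, 220.5, 151.7, -12.3]), np.float64(0.08343661603920549))
side 1254 [550.  321.8 200.5 137.3 -11.5] [-1.000e-04  3.000e-04  1.308e-01] (array([549.8, 320.5, 222.2, 153.3, -10.9]), np.float64(0.08427164397872228))
```

View pics/f8.png

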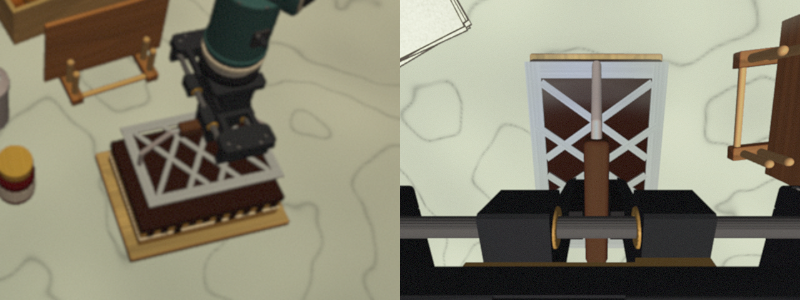

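The stencil is held level, centred to about 1 mm and square with the cake (yaw −12.1° against −12.15°). Lowering it to the hover height now.

Run:
```python
from h import *
from cell import manip,cams,order
manip.move_linear((.5509,.3236,.1165),.05);manip.dwell(1.0)
c=cams.capture("scene");w=cloud(c);q=crop(w,.4,.70,.2,.45,.0915,.105)
t=crop(w,.42,.68,.0,.11,.160,.2);s=manip.state()
print(s["clock"],s["tool_pos"],s["gripper_width"],s["grasp_force"],s["contact_force"],rect(q),np.median(q[:,2]),"screen",rect(t),np.percentile(t[:,2],98))
print(order.close_job() if abs(s["tool_pos"][2]-.1165)<.002 and s["gripper_width"]>.014 else "not closed")
```

```text
49.8667 [0.55090928 0.32359379 0.11650306] 0.015024706542365353 45.000035762786865 [ 0.19592384 -0.26896655 -2.46736731] [550.1 325.5 203.6 133.4 -12.6] 0.09627694339541759 screen [551.9  57.3 219.5  13.6  -4.8] 0.16968077855355526
the job is handed in; nothing more can be done
None
```

I handed the job in at about 50 s: the screen stands on both rails of the rack, and the stencil is held level, centred and square, about 1 cm above the cake. My first grasp on the stencil missed because the real fingertips sit 35 mm behind the reported TCP, so I measured that offset and repeated the pick.

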